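# Clear the coin counter: wake it, then hold its recessed reset button down with the stylus

## Robot

A 7-joint arm with a two-finger parallel gripper is mounted at the origin on the work surface. World frame = base frame: x ahead of the robot, y to its left, z up, the work surface at z = 0. Lengths are in m, angles in degrees, forces in N, time in s.
With the tool pointing down it reaches from about 0.35 to 0.775 m from the base axis. Payload 3.1 kg.
Tool frame: the origin (TCP) lies on the centre line of the jaws, within the pads' length; the fingertips stand 17 mm ahead of it and the grasp point (between the pads) lies 2 mm behind it (robot.tip_reach is the distance from the TCP to the fingertips, in m); z points along the fingers, y is the direction in which the jaws open and shut (so a half turn about z gives the same grasp; the last joint's range is limited). The gripper opens to 85 mm and grips with 20 to 120 N. Pads are 22 mm wide; open, the fingers measure 114 mm over their backs; the gripper's body (76 mm by 85 mm) begins 54 mm behind the grasp point. The pads swing forward as they close: fully open they stand 13 mm farther back than shut.
Start: joints at [-74.697, 17.813, 0.802, 86.603, -0.252, 75.585, -1.558], TCP at [0.167, 0.524, 0.248] pointing down, gripper open.
Joint ranges: [-154.91, 154.91], [-16.99, 109.72], [-72.82, 74.43], [7.12, 147.25], [-82.49, 262.49], [11.32, 116.49], [-174.64, 174.64]. Speed limits (degrees/s): [159.86, 159.86, 180, 180, 180, 180, 180].

## Interface

Orientations are given as [roll, pitch, yaw] about the fixed x, y, z axes, in that order (R = Rz(yaw) Ry(pitch) Rx(roll)).
In Python, from station import robot, fingers, vision, workorder, recognise gives the robot as it stands. Calls block until the motion is done:
- robot.move_to(position, orientation): joint-space move of the TCP to a pose.
- robot.line_to(position, orientation=None, velocity=0.15, f_stop=None): straight line of the TCP; orientation=None keeps the orientation; velocity is the mean speed in m/s. With f_stop (N) it stops when the force on the tool has changed by that much, and returns True; else False.
- robot.move_j(angles): joint-space move.
- fingers.gripper_to(opening, force=None): opening from 0.0 (shut) to 1.0 (fully open); force is the grip in N (None keeps the last); returns when the fingers have stopped.
- robot.pause(seconds).
- robot.inverse_kinematics(position, orientation): joint angles nearest the present ones, or None.
- vision.grab_frame(name): name is "scene" or "top"; returns the picture (420x560x3 uint8, red, green, blue); there is no depth.
- vision.calibration(name): a dict with "mtx" (3x3 intrinsics, pixels), "extrinsics" (4x4, takes a point from world to camera coordinates). Camera axes: x right, y up, looking along -z (the intrinsics and any distortion apply to the point x, -y, -z); pixel columns grow to the right and rows downward; lengths in m; the calibration is good to about 2 mm. A picture is of the moment at which its call begins. calibration takes no time and is no camera call.
A pose or a line that the arm cannot do raises robot.PlanningError and nothing moves.
- workorder.close_job(): hands the job in, once; it reports no verdict.
Trained networks look in the newest picture that a camera, given by its name, has taken for a name from the list of things; names that differ only in an ending like _2 or _b are one class to them, and where a whole thing is asked for, a point or a joint stands for the part that bears it (a point fixed in the world has none). Each returns a list of dicts, best first, with "p" (0 to 1); they miss things now and then, are a little off and sometimes report something else, mostly with a low value. They report only what shows in the picture. A call takes as long as a camera call.
- recognise(label, camera): "rect" ([centre column, centre row, width, height] in pixels, round what is visible of it).
Readings, each from a call of its own:
- robot.current_time_s(): time.
- robot.current_joint_positions(): joint angles.
- robot.current_dq(): joint speeds.
- robot.current_joint_torque(): joint torques, N m.
- robot.current_tool_pos(): TCP position.
- robot.current_eef_rot(): TCP orientation.
- robot.current_contact_force(): force on the tool from outside, world axes, zero at the start.
- robot.current_torque(): the same for the moment, N m.
- robot.current_finger_gap(): opening from 0.0 (shut) to 1.0 (fully open).
Only numpy, scipy, OpenCV 4.12 (cv2) and the standard library are available. Lean on these libraries where they do the work, as an engineer would, in place of code of your own. Each camera call takes 0.05 s, during which the arm holds its last target.

## Task

The coin counter on the display shelf is asleep with an old total in it. Wake it by pressing its large round top button all the way down and letting it spring back up; then take the reset stylus out of the wooden tool block, reach its pin straight down through the small round reset well in the counter's top, press the recessed reset button fully down without ramming it, and finish with the gripper still holding the stylus upright and the reset button held down. Leave everything else where it stands, including the two other tools in the block.

Things in the scene. Friction and masses are not known exactly. Their poses are not given: they have to be found in the camera images.
- counter: Black coin counter box, fixed; 140 mm (x) by 190 mm (y), flat top 68 mm above the shelf; origin on the shelf under its centre, z up, yaw within 20 deg. On top: large round wake button (x -26, y +52 mm), blank display window, a coin slot in a steel plate (x +46, y -52) and the reset well, a 12 mm round hole in a flat steel ring (x 0, y -60). A coin cup 22 mm high stands out 34 mm on its -x side.
- wake_top (a point): Centre of the upper face of the wake button as it stands unpressed: a steel disc 32 mm in diameter in a round collar 48 mm in diameter. The face lies 18 mm above the top panel (86 mm above the shelf); the collar's rim lies 6 mm below it. The point moves with the button.
- wake (a joint): How far the wake button is pressed straight down, m: 0 up, 0.006 fully down. Spring: about 1.5 N to start, 5 N fully down; it springs back when let go.
- reset_mouth (a point): Centre of the mouth of the reset well, level with the counter's top panel (68 mm above the shelf); axes as the counter's. The well is a straight vertical round hole 12 mm in diameter; the flat round top of the reset button, 11 mm in diameter, fills it 18 mm below the mouth. Too narrow for a finger.
- reset (a joint): How far the recessed reset button is pressed straight down, m: 0 up, 0.005 fully down, where it meets a hard stop. Spring: about 1.5 N to start, 5 N fully down; it springs back when let go.
- block: Dark wooden tool block, fixed: 55 mm (x) by 190 mm (y), 62 mm high; origin on the shelf under its centre, z up, yaw within 20 deg. Three vertical 10 mm bores in a row, at y -60, 0 and +60 mm, hold three upright tools, each resting by its collar on the block's top; which tool stands in which bore varies.
- stylus: Reset stylus, steel, about 60 g, upright and loose in one bore of the block: plain slim cylindrical handle with three dark rings and a flat end. Origin on its axis at the underside of its collar (on the block's top, 62 mm above the shelf), z up along it. Collar 20 mm in diameter, 4 mm thick; handle 12 mm in diameter, its end 60 mm above the origin; pin below 6 mm in diameter, 55 mm long.
- stylus_tip (a point): The end of the stylus's pin, on its axis, 55 mm below the collar's underside; axes as the stylus's.
- screwdriver: Bystander: small screwdriver in the block, thick six-sided handle 24 mm across, top 60 mm above the block. Origin where it rests on the block's top.
- magnet_wand: Bystander: magnet wand in the block, slim 10 mm handle with a 26 mm steel ball on top, 63 mm above the block. Origin where it rests on the block's top.
- dome: Bystander: clear acrylic dome over a coin on a round dark wooden base 120 mm in diameter, 133 mm high, loose. Origin under its centre.
- loupe: Bystander: folded chrome loupe lying flat, 76 x 26 mm, 17 mm high, loose. Origin under it near its middle.
- coin_stand: Bystander: green marble stand with three upright coins, 60 x 90 mm, 53 mm high, loose. Origin under its centre.
- sizing_plate: Bystander: flat brass coin sizing plate with a row of six graded round holes, 50 x 180 mm, 4 mm thick, loose. Origin under its centre.
- capsule: Bystander: clear round coin capsule with a coin in it, 44 mm in diameter, 9 mm high, loose. Origin under its centre.
- coin_tray: Bystander: open wooden tray of coins in twelve compartments, 140 x 180 mm, 18 mm high, loose. Origin under its centre.

How it is judged (in metres and radians):
On the way, in this order (a step that is already met when the one before it is completed fails the run):
1. the wake button is pressed down, the reset button untouched (value of joint wake above 0.0045 m and value of joint reset below 0.001 m), for 0.05 s.
2. the wake button has sprung back up (value of joint wake below 0.001 m), for 0.1 s.
3. the gripper has drawn the stylus clear of the tool block (z of stylus_tip in the frame of block above 0.064 m and contact force between the fingers and stylus above 1 N), for 0.1 s.
4. the stylus, through the well, has the reset button down (value of joint reset above 0.004 m and z of stylus_tip in the frame of reset_mouth below -0.015 m and horizontal distance between stylus_tip and reset_mouth below 0.006 m and angle between stylus's own z axis and vertical below 0.15 rad), for 0.2 s.
At the end, for the whole second after the job is handed in: Gripped, upright (0.15 rad) stylus has its tip in the reset well (15 mm below the mouth or deeper, within 6 mm of its axis), pushing over 2 N; reset at least 4 mm of 5 mm down; wake button up; fingers off the counter; bystanders and other tools within 20 mm of their starts (all of step 4 and contact force between the fingers and stylus above 1 N and contact force between the fingers and counter below 0.5 N and contact force between stylus and counter above 2 N and value of joint wake below 0.001 m and distance of each of dome, loupe, coin_stand, sizing_plate, capsule, coin_tray, screwdriver, magnet_wand from where it was at the start of the episode below 0.02 m); the arm keeps its last pose, push and grip.
It fails at once if the stylus is rammed into the counter with more than 45 N (contact force between stylus and counter above 45 N).
It fails at once if a bystander or another tool is shifted by more than 20 mm (distance of any of dome, loupe, coin_stand, sizing_plate, capsule, coin_tray, screwdriver, magnet_wand from where it was at the start of the episode above 0.02 m).
It fails at once if the dome is tipped (angle between dome's own z axis and vertical above 0.15 rad).
It also fails if it takes over 54 s, if anything falls off the work surface, if the arm or the gripper's body presses on something with over 40 N, if the wrist force passes 120 N, or if a joint passes its speed limit or range.

## Working session

There is one attempt and no reset: what is moved stays moved. The work goes in short steps, each a Python script; the robot and the scene stay as the last script left them, time stands still between calls to the robot, and variables do not carry over. Pictures are saved under pics/ and viewed, and the job is handed in when it is done.

```bash
mkdir -p pics; ls; python3 - <<'E'
from station import robot, fingers, vision, workorder, recognise
import cv2,numpy as np
for c in("scene","top"):
    im=vision.grab_frame(c); cv2.imwrite(f"pics/{c}0.png",im[:,:,::-1])
    k=vision.calibration(c); print(c,{a:(np.round(b,4).tolist() if not isinstance(b,str) else b) for a,b in k.items()})
    for l in["counter","wake_top","reset_mouth","block","stylus","screwdriver","magnet_wand"]:
        try: print(l,[(np.round(d["rect"],1).tolist(),round(d["p"],2)) for d in recognise(l,c)][:3])
        except Exception as e: print(l,repr(e))
print(robot.current_time_s(),robot.current_eef_rot(),robot.tip_reach,robot.current_contact_force())
E
```

```text
pics
scene {'mtx': [[386.6858, 0.0, 281.6984], [0.0, 386.6858, 206.9581], [0.0, 0.0, 1.0]], 'extrinsics': [[-0.4469, 0.8944, 0.018, 0.2717], [-0.6292, -0.3286, 0.7044, 0.2939], [0.636, 0.3034, 0.7096, -1.5064], [0.0, 0.0, 0.0, 1.0]]}
counter [([224.1, 197.1, 70.9, 63.6], 0.78), ([378.9, 251.9, 77.9, 50.1], 0.24)]
wake_top [([243.9, 185.9, 11.0, 15.1], 0.51)]
reset_mouth [([223.2, 195.8, 80.6, 60.3], 0.72)]
block [([379.4, 251.8, 75.2, 51.3], 0.57), ([405.5, 243.9, 14.3, 19.9], 0.46)]
stylus []
screwdriver [([383.5, 237.6, 14.4, 21.2], 0.61), ([223.1, 195.8, 81.6, 60.8], 0.41)]
magnet_wand [([358.6, 232.9, 12.7, 19.9], 0.65)]
top {'mtx': [[537.4547, 0.0, 283.216], [0.0, 537.4547, 205.6113], [0.0, 0.0, 1.0]], 'extrinsics': [[-0.0257, -0.9996, 0.0077, -0.0206], [0.9963, -0.025, 0.0818, -0.5789], [-0.0816, 0.0098, 0.9966, -1.6338], [0.0, 0.0, 0.0, 1.0]]}
counter [([344.2, 214.7, 63.2, 60.3], 0.56)]
wake_top []
reset_mouth [([346.3, 210.4, 67.2, 64.2], 0.67)]
block [([183.3, 212.1, 71.8, 22.1], 0.94)]
stylus []
screwdriver [([181.3, 215.4, 8.0, 10.2], 0.64)]
magnet_wand [([200.0, 210.3, 10.8, 9.4], 0.53), ([278.4, 264.6, 10.2, 12.5], 0.16)]
0.8 [ 1.79992240e+02 -1.02926398e-03  1.62310367e+02] 0.017 [-0.54297    -0.05527652  0.54499672]
```

```bash
python3 - <<'E'
import cv2
a=cv2.imread("pics/top0.png"); cv2.imwrite("pics/topc.png",cv2.resize(a[160:270,130:400],None,fx=2.96,fy=2.96,interpolation=cv2.INTER_CUBIC))
a=cv2.imread("pics/scene0.png"); cv2.imwrite("pics/scenec.png",cv2.resize(a[140:300,170:430],None,fx=3,fy=3,interpolation=cv2.INTER_CUBIC))
E
```

```text
(no output)
```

View pics/top0.png

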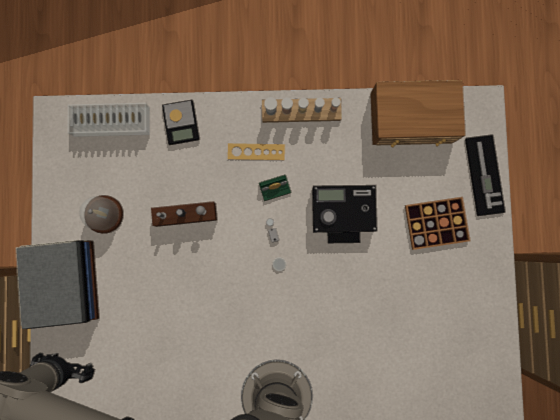

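View pics/topc.png

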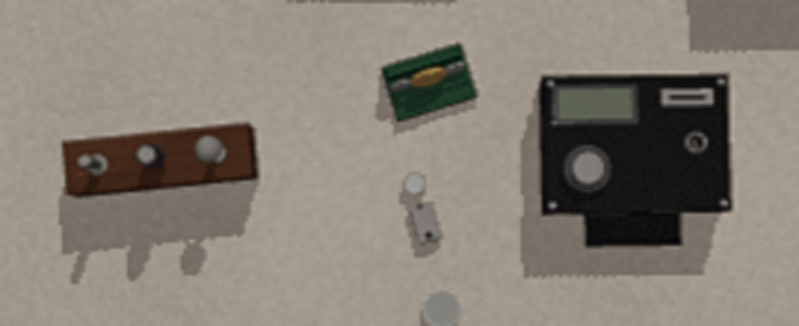

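View pics/scenec.png

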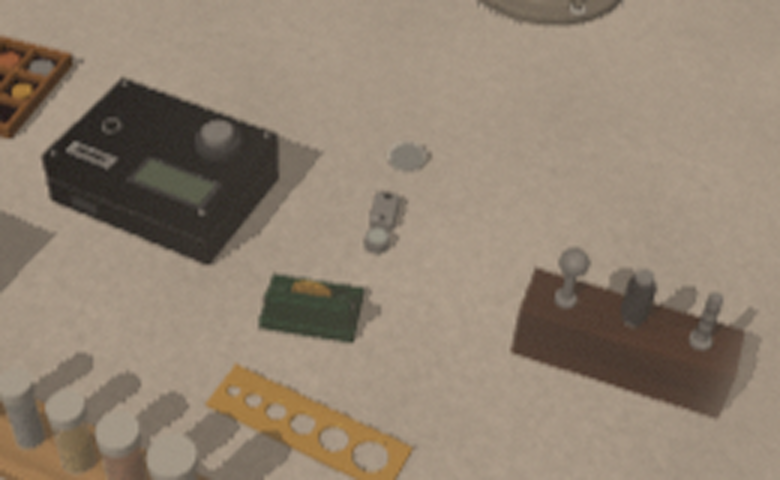

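The top view shows the block at left, around (183,213), with the stylus in its left bore, the screwdriver in the middle and the wand at right. The counter is around (344,208). I'll zoom in on both for sub-pixel features.

```bash
python3 - <<'E'
import cv2
a=cv2.imread("pics/top0.png"); b=cv2.imread("pics/scene0.png")
def z(im,x,y,w,h,s,n):
    c=cv2.resize(im[y:y+h,x:x+w],None,fx=s,fy=s,interpolation=cv2.INTER_CUBIC)
    c=cv2.convertScaleAbs(c,alpha=1.6,beta=10)
    for i in range(0,w,10): cv2.putText(c,str(x+i),(i*s,10),0,.35,(0,0,255),1); cv2.line(c,(i*s,12),(i*s,18),(0,0,255),1)
    for i in range(0,h,10): cv2.putText(c,str(y+i),(0,i*s+4),0,.35,(0,0,255),1);cv2.line(c,(24,i*s),(30,i*s),(0,0,255),1)
    cv2.imwrite(f"pics/{n}.png",c)
z(a,305,180,78,58,10,"zt_counter"); z(a,145,195,78,40,10,"zt_block")
z(b,180,160,88,70,9,"zs_counter"); z(b,338,215,82,66,9,"zs_block")
E
```

```text
(no output)
```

View pics/zt_counter.png

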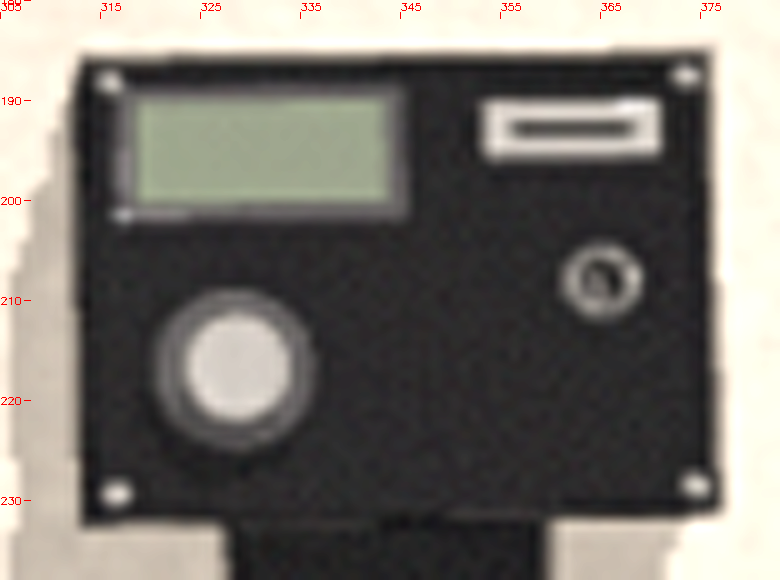

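View pics/zt_block.png

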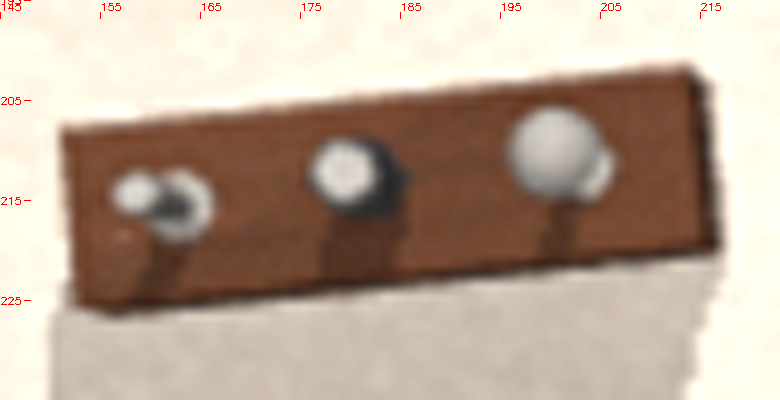

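View pics/zs_counter.png

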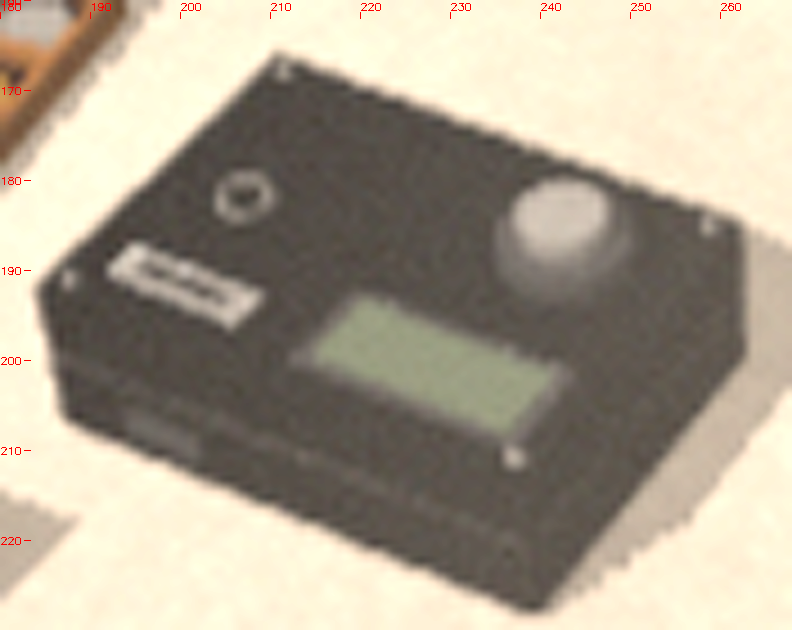

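View pics/zs_block.png

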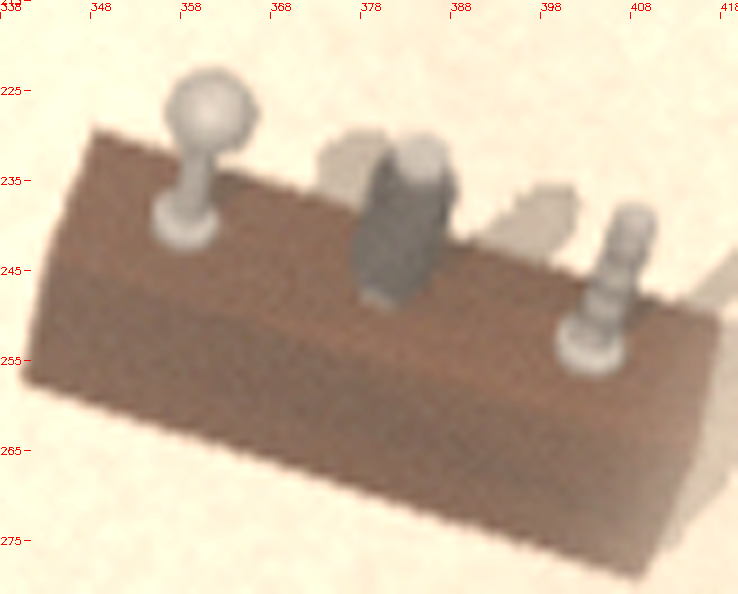

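```bash
cat > h.py <<'E'
import numpy as np
from scipy.optimize import least_squares
from station import vision
cal={c:vision.calibration(c) for c in("scene","top")}
def proj(c,P):
    P=np.atleast_2d(P); E=np.array(cal[c]["extrinsics"]); K=np.array(cal[c]["mtx"])
    q=P@E[:3,:3].T+E[:3,3]; q=q*[1,-1,-1]; q=q@K.T; return q[:,:2]/q[:,2:]
def place(p,L): 
    c,s=np.cos(p[2]),np.sin(p[2]); L=np.atleast_2d(L)
    return np.c_[p[0]+c*L[:,0]-s*L[:,1],p[1]+s*L[:,0]+c*L[:,1],L[:,2]]
def un(z,x0,y0,s): return (np.array(z,float)+.5)/s-.5+[x0,y0]
E
cat > fit.py <<'E'
from h import *
for c in cal:
    E=np.array(cal[c]["extrinsics"]); print(c,"centre",-E[:3,:3].T@E[:3,3])
f=lambda a,b:np.array([[0,-.060,.068],[-.026,.052,.086],[.046,-.052,.068],[a,b,.068],[a,-b,.068],[-a,b,.068],[-a,-b,.068]])
zt=un([(601,281),(238,366),(571,128),(110,83),(686,76),(117,494),(697,486)],305,180,10)
zs=un([(245,197),(560,220),(186,285),(514,457),(69,279),(710,224),(285,68)],180,160,9)
def res(p,cs):
    r=[]
    for c,z in(("top",zt),("scene",zs)):
        if c in cs: r.append((proj(c,place(p,f(p[3],p[4])))-z)*(1 if c=="top" else 1))
    return np.concatenate(r).ravel()
for cs in(["top"],["scene"],["top","scene"]):
    s=least_squares(res,[.56,-.15,0,.06,.085],args=(cs,)); print(cs,s.x,np.degrees(s.x[2]),"rms px",np.sqrt(np.mean(s.fun**2))); print(np.round(s.fun.reshape(-1,2),2).tolist())
    print(" wake",place(s.x,[[-.026,.052,.086]])," well",place(s.x,[[0,-.06,.068]]))
# block: bores collars + tool tops + corners
H=.062
L=np.array([[0,.06,H+.002],[0,.06,H+.06],[0,-.06,H+.05],[-.0275,.095,H],[.0275,.095,H],[.0275,-.095,H],[-.0275,-.095,H]])
bt=un([(179,206),(136,193),(555,152),(78,305),(64,130),(693,67),(718,247)],145,195,10)
bs=un([(591,346),(635,219),(211,111),(716,322)],338,215,9); Ls=L[[0,1,2,3]]
def rb(p,cs):
    r=[]
    if "top" in cs: r.append(proj("top",place(p,L))-bt)
    if "scene" in cs: r.append(proj("scene",place(p,Ls))-bs)
    return np.concatenate(r).ravel()
for cs in(["top"],["scene"],["top","scene"]):
    s=least_squares(rb,[.56,.3,0],args=(cs,)); print(cs,s.x,np.degrees(s.x[2]),"rms",np.sqrt(np.mean(s.fun**2)));print(np.round(s.fun.reshape(-1,2),2).tolist())
    print(" stylus",place(s.x,[[0,.06,H]]),"screwdr",place(s.x,[[0,0,H]]))
E
python3 fit.py
```

```text
scene centre [1.26430055 0.31063679 0.85694113]
top centre [ 0.44288019 -0.01909674  1.67580301]
['top'] [ 0.56305232 -0.21959564 -0.01261609  0.06183332  0.08689173] -0.7228485051994673 rms px 0.09050273080693942
[[0.1, -0.01], [-0.13, 0.22], [0.06, 0.09], [-0.03, -0.08], [-0.01, -0.08], [0.01, -0.1], [-0.01, -0.05]]
 wake [[ 0.53771041 -0.16727177  0.086     ]]  well [[ 0.56229537 -0.27959087  0.068     ]]
['scene'] [ 0.56539631 -0.21971115 -0.01443036  0.06234427  0.08654013] -0.8267986219857504 rms px 0.1878714255554015
[[-0.05, -0.13], [0.39, -0.4], [-0.26, -0.07], [-0.05, 0.1], [-0.03, 0.12], [0.01, 0.19], [0.0, 0.16]]
 wake [[ 0.54014937 -0.16734139  0.086     ]]  well [[ 0.56453052 -0.2797049   0.068     ]]
['top', 'scene'] [ 0.56396739 -0.21987332 -0.01375784  0.06212643  0.08674985] -0.7882658844199658 rms px 0.29014978893900756
[[0.18, -0.3], [-0.05, -0.11], [0.16, -0.2], [0.12, -0.51], [0.04, -0.44], [0.12, -0.35], [0.01, -0.22], [0.16, -0.42], [0.59, -0.71], [-0.03, -0.36], [0.29, -0.27], [0.2, -0.24], [0.21, -0.06], [0.1, -0.09]]
 wake [[ 0.53868523 -0.16752055  0.086  
[... 221 characters left out ...]
0.22], [-0.98, -0.07]]
 stylus [[0.55529953 0.32648449 0.062     ]] screwdr [[0.55971703 0.26664733 0.062     ]]
['scene'] [0.5631846  0.26651738 0.06409076] 3.6721300956209633 rms 0.3325504325248383
[[-0.54, 0.14], [0.15, -0.15], [-0.27, 0.05], [0.67, -0.08]]
 stylus [[0.55934178 0.32639419 0.062     ]] screwdr [[0.5631846  0.26651738 0.062     ]]
['top', 'scene'] [0.56073896 0.26660995 0.06825502] 3.91072463904615 rms 0.5354664942489521
[[0.5, -0.47], [0.48, -0.47], [0.49, 0.02], [-0.22, -0.13], [-0.18, -0.83], [-0.04, -0.39], [-1.01, -0.24], [-0.26, -0.58], [0.43, -0.87], [0.04, -0.5], [0.89, -0.84]]
 stylus [[0.55664684 0.32647024 0.062     ]] screwdr [[0.56073896 0.26660995 0.062     ]]
```

The two cameras agree to about 0.1 mm in y and 2–3 mm in x, which is within calibration. Sizes are consistent too: the residuals are sub-pixel. Next I'll wake the counter.

```bash
cat > wake.py <<'E'
from station import robot, fingers, vision, workorder, recognise
import numpy as np,cv2
O=[180,0,90]
W=[.5390,-.1674]
fingers.gripper_to(0.0,40)
for yaw in(90,-90):
    q=robot.inverse_kinematics([*W,.22],[180,0,yaw]); print(yaw,q)
robot.move_to([*W,.22],O)
robot.line_to([*W,.125],velocity=.15)
robot.pause(.2)
f0=robot.current_contact_force(); print("f0",f0,robot.current_tool_pos())
h=robot.line_to([*W,.094],velocity=.02,f_stop=9)
robot.pause(.15)
print(h,robot.current_tool_pos(),robot.current_contact_force()-f0)
im=vision.grab_frame("scene");cv2.imwrite("pics/s_press.png",im[:,:,::-1])
im=vision.grab_frame("top");cv2.imwrite("pics/t_press.png",im[:,:,::-1])
print(robot.current_time_s())
E
python3 wake.py
```

```text
90 [-26.30403037  31.0261653   63.24237626  88.57679089 -28.08662906
  77.83662749  39.63932948]
-90 [ -26.89921504   31.64937487   64.57328945   88.59451578  -28.95404247
   78.20890478 -139.63077837]
f0 [ 0.18664936 -0.44032333 -0.3233198 ] [ 0.53970847 -0.16783497  0.12613745]
True [ 0.53897463 -0.16738048  0.10118383] [-1.20144129  0.30943599  5.14402238]
6.7
```

```bash
python3 - <<'E'
from station import robot
W=[.5390,-.1674]
for z in(.099,.097,.096):
    h=robot.line_to([*W,z],velocity=.02,f_stop=15); robot.pause(.2)
    print(h,robot.current_tool_pos(),robot.current_contact_force(),robot.current_time_s())
    if h: break
E
python3 - <<'E'
import cv2
b=cv2.imread("pics/s_press.png"); cv2.imwrite("pics/s_pressz.png",cv2.resize(b[100:240,170:310],None,fx=4,fy=4,interpolation=cv2.INTER_CUBIC))
E
```

```text
False [ 0.53903743 -0.16747286  0.10104928] [-3.14571452  1.02266534 12.99490271] 7.15
False [ 0.53911321 -0.16747972  0.10082203] [-6.71635911  5.49347191 22.61696851] 7.6
False [ 0.53916009 -0.16752247  0.10072233] [-9.2376454   4.91097105 28.7717011 ] 8.05
```

View pics/s_pressz.png

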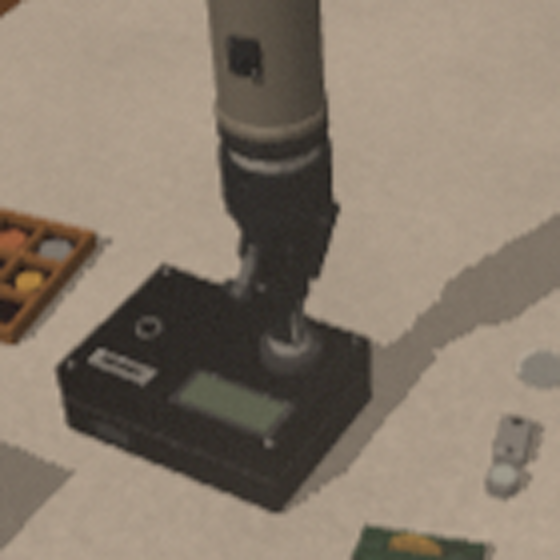

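Force climbs with almost no travel, so the button is at its hard stop. I'll back off slowly and read the spring curve to confirm the stroke.

```bash
python3 - <<'E'
from station import robot, vision
import cv2
W=[.5390,-.1674]
for z in(.0995,.1015,.103,.105,.107,.109,.112):
    robot.line_to([*W,z],velocity=.03); robot.pause(.1)
    print(z,robot.current_tool_pos()[2].round(4),robot.current_contact_force().round(2))
robot.line_to([*W,.17],velocity=.15); robot.pause(.2)
b=vision.grab_frame("scene")[:,:,::-1]; print(robot.current_time_s())
cv2.imwrite("pics/s_up.png",b)
cv2.imwrite("pics/s_upz.png",cv2.resize(b[100:240,170:310],None,fx=4,fy=4,interpolation=cv2.INTER_CUBIC))
E
```

```text
0.0995 0.1011 [-2.47  2.2   9.8 ]
0.1015 0.1018 [-0.53  0.52  4.84]
0.103 0.103 [0.16 0.52 2.7 ]
0.105 0.105 [ 0.46 -0.04  2.28]
0.107 0.1069 [ 0.94 -0.53  2.21]
0.109 0.1086 [ 0.44 -0.49  0.05]
0.112 0.112 [0.88 0.65 0.55]
11.3
```

View pics/s_upz.png

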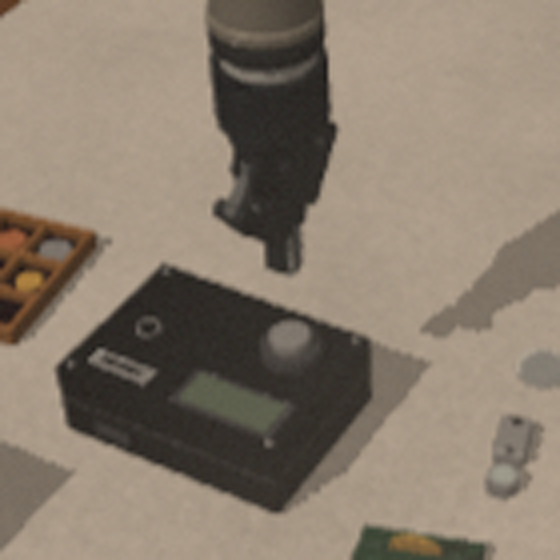

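Contact ran from about 0.107 to 0.101 m, which is the 6 mm stroke, and the picture shows the button back up at (290,340) in the zoom. Next is the stylus.

```bash
python3 - <<'E'
from station import robot, fingers, vision
import cv2
S=[.557,.3265]; O=[180,0,90]
robot.line_to([.539,-.1674,.24],velocity=.25)
for y in(90,-90): print(y,robot.inverse_kinematics([*S,.24],[180,0,y]))
robot.move_to([*S,.24],O)
fingers.gripper_to(0.55)
print(robot.current_joint_positions().round(1),robot.current_tool_pos(),robot.current_time_s())
for c in("scene","top"): cv2.imwrite(f"pics/{c}_pre.png",vision.grab_frame(c)[:,:,::-1])
b=cv2.imread("pics/scene_pre.png"); cv2.imwrite("pics/scene_prez.png",cv2.resize(b[130:290,310:470],None,fx=3.7,fy=3.7,interpolation=cv2.INTER_CUBIC))
E
```

```text
90 [-64.84148952  40.20855574  61.5022238   72.04588444 -34.63142359
  86.69768239  -7.97175443]
-90 [-46.01971296  30.65776212  23.41671241  71.18810233 -11.85761428
  80.47219696 156.40372101]
[-64.8  40.2  61.5  72.  -34.6  86.7  -8. ] [0.55702874 0.32645651 0.24003613] 14.0417
```

View pics/scene_prez.png

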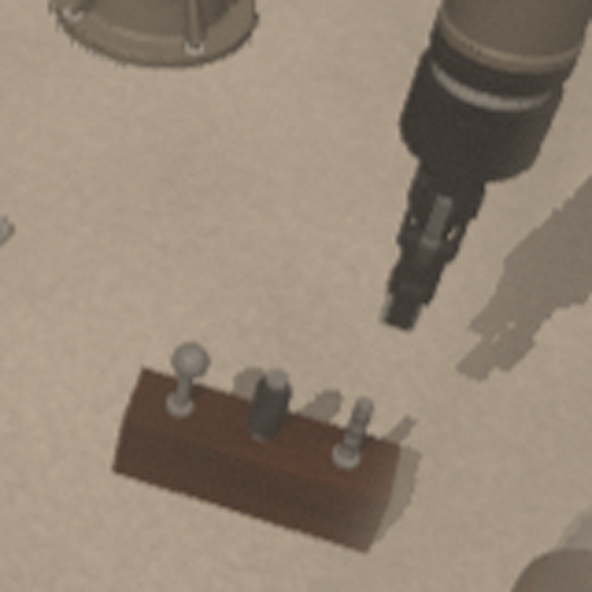

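The gripper is above the stylus at zoom (362,430), along the leaning vertical. I'll descend with a force guard and grip.

```bash
python3 - <<'E'
from station import robot, fingers, vision
import cv2
S=[.557,.3265]
robot.line_to([*S,.15],velocity=.15)
h=robot.line_to([*S,.100],velocity=.06,f_stop=8)
print("stop",h,robot.current_tool_pos(),robot.current_contact_force())
if not h:
    fingers.gripper_to(0.0,60); robot.pause(.2)
    print("gap",robot.current_finger_gap(),robot.current_tool_pos(),robot.current_contact_force())
for c in("scene","top"): cv2.imwrite(f"pics/{c}_gr.png",vision.grab_frame(c)[:,:,::-1])
print(robot.current_time_s())
b=cv2.imread("pics/scene_gr.png"); cv2.imwrite("pics/scene_grz.png",cv2.resize(b[160:290,330:460],None,fx=4.5,fy=4.5,interpolation=cv2.INTER_CUBIC))
E
```

```text
stop False [0.55737539 0.32652006 0.10045845] [ 0.28114992  0.10351287 -0.23884116]
gap 0.11381594961909745 [0.55708122 0.32658366 0.10030791] [-0.35629297 -0.0709381   2.80432564]
16.6
```

View pics/scene_grz.png

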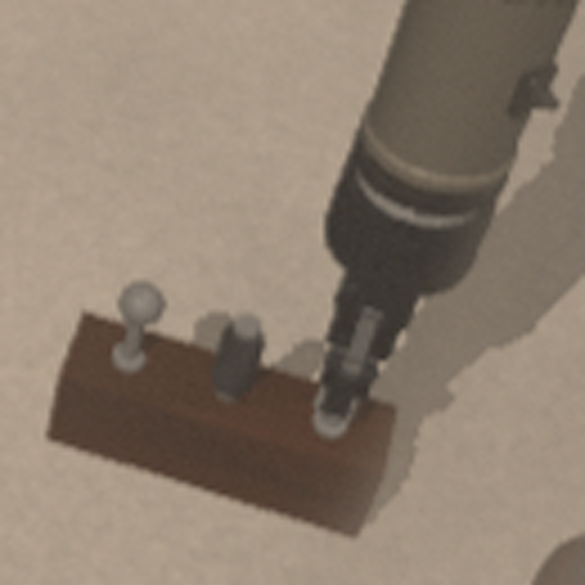

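```bash
python3 - <<'E'
from station import robot, fingers, vision
import cv2
S=[.557,.3265]
robot.line_to([*S,.255],velocity=.15); robot.pause(.1)
print("gap",robot.current_finger_gap(),robot.current_tool_pos(),robot.current_contact_force(),robot.current_time_s())
Wl=[.5632,-.2798]
for y in(90,-90): print(y,robot.inverse_kinematics([*Wl,.255],[180,0,y]))
robot.move_to([*Wl,.255],[180,0,90])
robot.line_to([*Wl,.175],velocity=.15); robot.pause(.3)
print(robot.current_tool_pos(),robot.current_eef_rot(),robot.current_time_s())
for c in("scene","top"): cv2.imwrite(f"pics/{c}_w.png",vision.grab_frame(c)[:,:,::-1])
b=cv2.imread("pics/scene_w.png"); cv2.imwrite("pics/scene_wz.png",cv2.resize(b[120:220,160:280],None,fx=6,fy=6,interpolation=cv2.INTER_CUBIC))
b=cv2.imread("pics/top_w.png"); cv2.imwrite("pics/top_wz.png",cv2.resize(b[160:260,300:420],None,fx=6,fy=6,interpolation=cv2.INTER_CUBIC))
E
```

```text
gap 0.11120400949441665 [0.55639557 0.32649151 0.2536664 ] [-0.42658684  0.4043417  -0.69820427] 17.8833
90 [-10.8243767   39.10416497  65.36423638  73.77839187 -35.00764084
  87.95559104  50.02523767]
-90 [ -10.49935453   38.67566719   64.40431365   73.76598474  -34.3369592
   87.65272913 -130.42966253]
[ 0.5635262  -0.28021075  0.17595633] [1.79917166e+02 4.17835060e-02 9.00011535e+01] 21.0417
```

View pics/scene_wz.png

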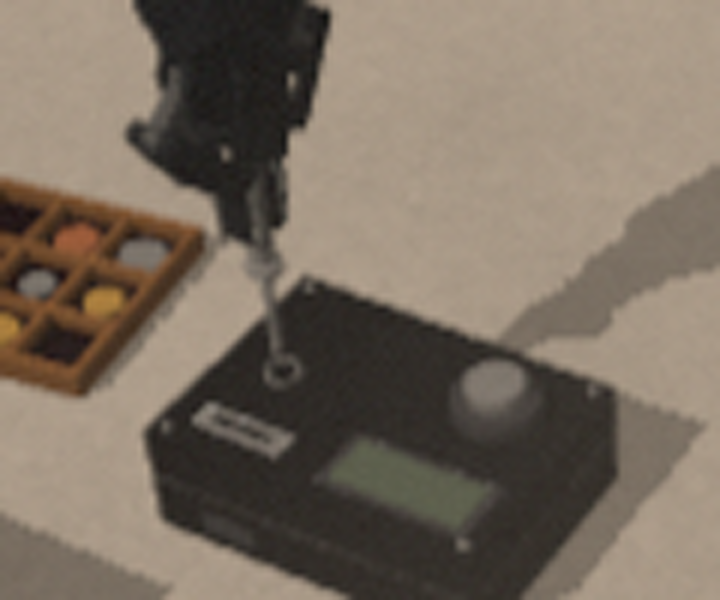

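View pics/top_wz.png

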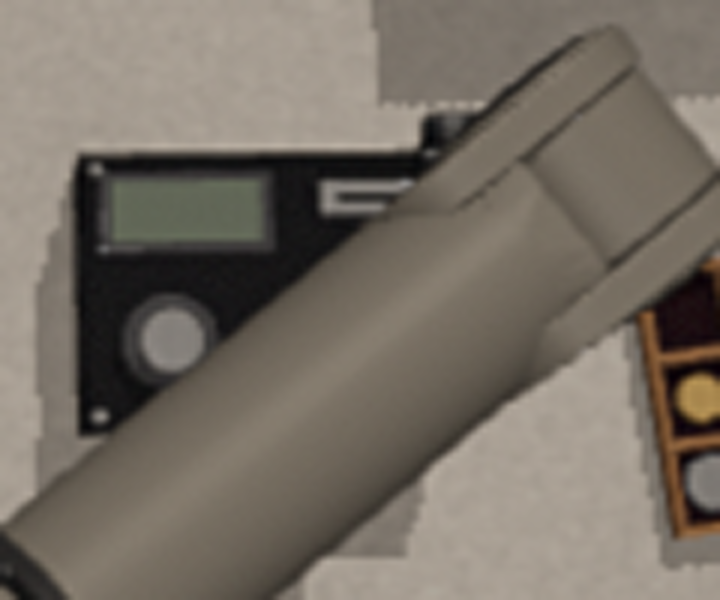

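```bash
python3 - <<'E'
from h import *
t=np.array([.5635,-.2802,.1760])
P=lambda d:t-[0,0,d]
z=lambda p:(p-[160,120]+.5)*6-.5
for n,q in(("collar",P(.036)),("tip",P(.093)),("ring top",[.5623,-.2796,.068]),("ring scene",[.56453,-.2797,.068]),("ring mid",[.5632,-.2798,.068]),("axis@panel",[.5635,-.2802,.068]),("dx5mm",[.5685,-.2802,.068]),("dy5",[.5635,-.2752,.068])):
    print(n,z(proj("scene",q)).round(1))
import cv2
b=cv2.imread("pics/scene_w.png"); cv2.imwrite("pics/scene_wzz.png",cv2.convertScaleAbs(cv2.resize(b[155:190,190:225],None,fx=17,fy=17,interpolation=cv2.INTER_CUBIC),alpha=1.5))
E
```

```text
collar [[265.6 258.1]]
tip [[279.7 346.6]]
ring top [[285.5 367.9]]
ring scene [[282.9 370.4]]
ring mid [[284.2 368.8]]
axis@panel [[283.2 368.9]]
dx5mm [[277.6 374.6]]
dy5 [[291.4 371.9]]
```

View pics/scene_wzz.png

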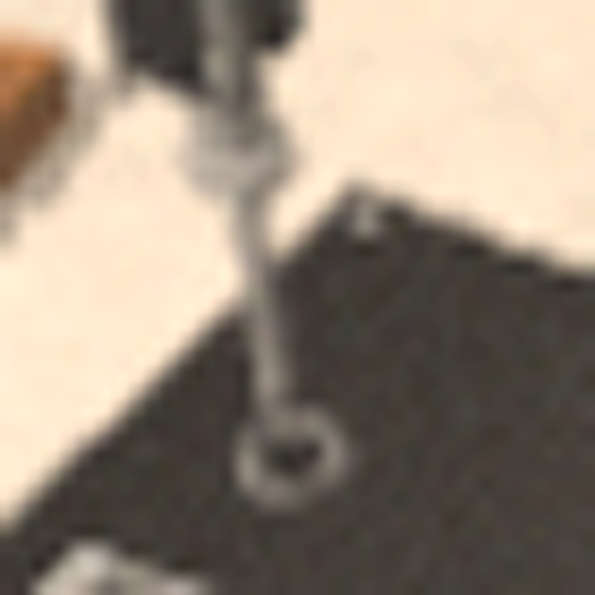

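The stylus is held upright, with its pin end just above-left of the ring. I'll lower it to just over the mouth and measure pin against ring directly, averaging frames.

```bash
python3 - <<'E'
from station import robot, fingers, vision
import cv2,numpy as np
Wl=[.5632,-.2798]
h=robot.line_to([*Wl,.1655],velocity=.04,f_stop=5); robot.pause(.4)
print(h,robot.current_tool_pos(),robot.current_contact_force())
b=np.mean([vision.grab_frame("scene").astype(float) for _ in range(6)],0)[:,:,::-1].astype(np.uint8)
print(robot.current_tool_pos(),robot.current_time_s())
cv2.imwrite("pics/sc_low.png",b)
cv2.imwrite("pics/sc_lowz.png",cv2.convertScaleAbs(cv2.resize(b[155:190,190:225],None,fx=17,fy=17,interpolation=cv2.INTER_CUBIC),alpha=1.5))
E
```

```text
False [ 0.56323792 -0.27986818  0.16563161] [ 0.24842441  0.22960013 -0.61230312]
[ 0.56320237 -0.27981736  0.16550265] 22.225
```

View pics/sc_lowz.png

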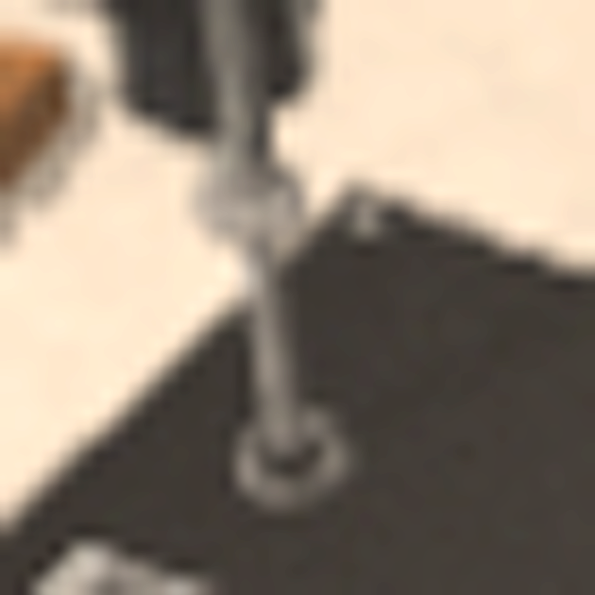

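The pin end, about (284,440), sits roughly 6 zoom pixels left of where it should be over the ring centre at (293,460). I'll shift by (-0.5, +0.9) mm and lower with a force guard to a depth short of the button.

```bash
python3 - <<'E'
from station import robot, fingers, vision
import cv2,numpy as np
Wl=[.5627,-.2789]
robot.line_to([*Wl,.1655],velocity=.02); robot.pause(.2)
f0=robot.current_contact_force()
h=robot.line_to([*Wl,.151],velocity=.02,f_stop=4); robot.pause(.2)
print(h,robot.current_tool_pos(),robot.current_contact_force()-f0)
b=np.mean([vision.grab_frame("scene").astype(float) for _ in range(4)],0)[:,:,::-1].astype(np.uint8)
print(robot.current_time_s())
cv2.imwrite("pics/sc_in.png",b)
cv2.imwrite("pics/sc_inz.png",cv2.convertScaleAbs(cv2.resize(b[155:190,190:225],None,fx=17,fy=17,interpolation=cv2.INTER_CUBIC),alpha=1.5))
E
```

```text
False [ 0.56276758 -0.27896236  0.15116954] [-0.00989995 -0.30303078 -0.70462809]
23.95
```

View pics/sc_inz.png

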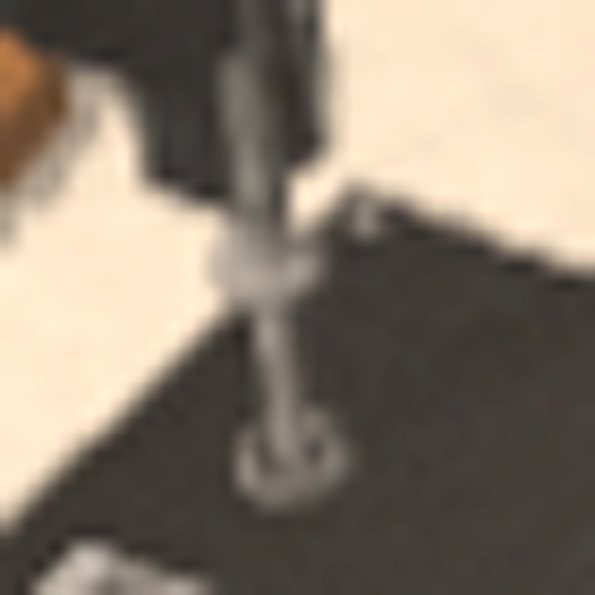

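The pin goes into the ring with no force. I'll press slowly.

```bash
python3 - <<'E'
from station import robot
Wl=[.5627,-.2789]
f0=robot.current_contact_force()
for z in(.147,.145,.143,.141,.140,.139,.138,.137,.136,.135,.134,.133):
    h=robot.line_to([*Wl,z],velocity=.01,f_stop=12); robot.pause(.1)
    f=robot.current_contact_force()-f0
    print(z,h,robot.current_tool_pos().round(4),f.round(2))
    if h or f[2]>9: break
print(robot.current_time_s(),robot.current_finger_gap())
E
```

```text
0.147 False [ 0.5627 -0.2789  0.1471] [-0.87 -0.93 -1.18]
0.145 False [ 0.5627 -0.2789  0.145 ] [ 0.45 -0.44 -1.1 ]
0.143 False [ 0.5628 -0.279   0.1433] [-1.14 -1.35  0.94]
0.141 False [ 0.5628 -0.279   0.1412] [ 0.78 -1.17  1.26]
0.14 False [ 0.5628 -0.279   0.1402] [0.92 0.16 4.17]
0.139 False [ 0.5628 -0.279   0.1391] [ 0.41 -1.05  2.49]
0.138 False [ 0.5628 -0.279   0.1381] [0.96 0.23 4.93]
0.137 False [ 0.5628 -0.2792  0.138 ] [ 0.46 -0.41  7.54]
0.136 False [ 0.5629 -0.2793  0.1378] [-0.88  0.58 10.37]
27.7 0.1127246330278361
```

The button hit its hard stop at TCP z 0.138, as predicted, and is now pushed with about 10 N. One last check before handing in.

```bash
python3 - <<'E'
from station import robot, vision
import cv2
robot.pause(1.0)
print(robot.current_tool_pos().round(4),robot.current_contact_force().round(2),robot.current_finger_gap())
b=vision.grab_frame("scene")[:,:,::-1]; cv2.imwrite("pics/fin.png",b)
cv2.imwrite("pics/finz.png",cv2.resize(b[110:290,160:430],None,fx=2.9,fy=2.9,interpolation=cv2.INTER_CUBIC))
E
```

```text
[ 0.5629 -0.2793  0.1378] [-0.35  0.42 11.11] 0.11487897782098008
```

View pics/finz.png

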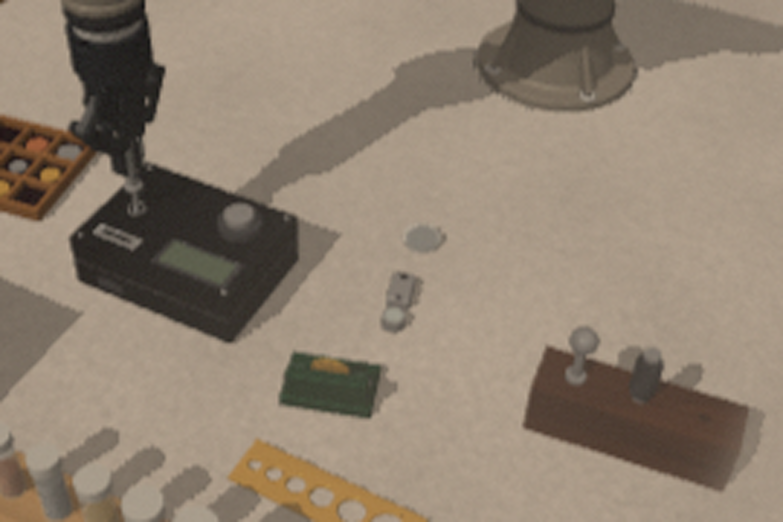

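The stylus is in the well at zoom (135,205), the wake button is up at (238,218), and the other tools and bystanders in view haven't moved. I'll hand it in.

```bash
python3 -c "
from station import robot,workorder
workorder.close_job(); print(robot.current_time_s(),robot.current_contact_force())"
```

```text
the job is handed in; nothing more can be done
the job is handed in; nothing more can be done
```

The job is handed in, and every check I made at the end passed. The interface gives no verdict, so I can't confirm it was accepted.

- **Wake button:** I pressed it to its hard stop, about 6 mm of travel, and let it go. The camera shows it back up. The stop came with the gripper about 4 mm higher than the given fingertip length implied. I put that down to the pads swinging forward when shut, and the force readings on the way up matched a 6 mm stroke.
- **Stylus:** I drew it from the +y bore of the block. From one camera picture before insertion, it looked upright to within about 1 mm over the pin's length.
- **Reset button:** The pin went into the well with no side load. It met the hard stop at the predicted height (gripper TCP at z 0.138 m).
- **Final state:** In the last check, just before the hand-in at about 29 s of the 54 s allowed, the push was steady at about 11 N. The stylus was still gripped and the wake button was up. The two other tools and the bystanders visible in that picture were where they started.

**Disagreements and gaps:**
- **Camera offset:** The two cameras disagreed by 2–4 mm in x. I averaged them, then corrected by about 1 mm from the view of the pin against the ring.
- **Top camera:** The arm blocked its view of the well, so I checked the fit with the scene camera only.
- **Dome:** It was outside the final picture, so I didn't check it again after the start.

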